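# Bring the label plate out over the ledge

## Task

The blank blue label plate lies flat on top of the low cream cabinet, too thin to get a finger under. Push it with the fingertips towards the cabinet's front edge (the side with the swing door, facing the robot) until about 30 mm of it overhangs that edge, square to the edge, so that a person can take it by its edge; do not lift or tip it. Leave the spray bottle, tub, scoop and peg basket where they stand, and finish with the hand clear of everything.

Things in the scene. Friction and masses are not known exactly. Their poses are not given: they have to be found in the camera images.
- cabinet: Fixed low cabinet, cream laminate; flat top (the ledge) 280 mm deep (its x) by 700 mm wide (its y), 160 mm above the work surface. Origin under its centre on the work surface. Its own -x axis points out of the front, which has a small swing door (shut, not part of the job; its knob sticks out low in front). It may stand turned up to 13 degrees either way.
- ledge_edge (a point): Middle of the top front edge of the cabinet, at the height of the ledge surface; axes as the cabinet: y along the edge, -x outwards over the drop, z up. The ledge surface runs 280 mm in +x from here and 350 mm to each side.
- plate: Loose blank label plate, blue with a white field, aluminium, about 0.2 kg, 100 mm deep (its x), 160 mm wide (its y), 5 mm thick, lying flat on the ledge. Origin at the centre of its underside. Its -x side is the long side nearer the cabinet's front edge; it starts turned up to 18 degrees from square to that edge, wholly on the ledge.
- plate_front (a point): Middle of the plate's front long side (50 mm in the plate's -x from its centre), half-way up its thickness; axes as the plate.
- spray_bottle: Loose clear glass spray bottle with white trigger head, 68 mm across, 196 mm tall, on the ledge near one end. Origin: centre of its underside. To be left alone.
- tub: Loose round white tub with screw-top lid, 96 mm across, 73 mm tall, on the ledge near one end. Origin: centre of its underside. To be left alone.
- scoop: Loose green plastic scoop, 160 mm long (along its y, bowl to +y), 75 by 60 mm bowl 40 mm tall, on the ledge near its right (-y) end. Origin: under its bowl end, some 68 mm from the bowl's tip and 90 mm from the handle's end. To be left alone.
- peg_basket: Loose stainless steel wire basket of clothes pegs, 90 mm (x) by 110 mm (y), 70 mm tall, on the ledge near one end. Origin: centre of its underside. To be left alone.
Things that resemble listed ones, but are neither listed nor needed, are in the scene too. Of the things that look like the plate, the middle-sized one is meant.

How it is judged (in metres and radians):
At the end, for the whole second after the job is handed in: The plate lies flat and still on the ledge, its front long side 20 to 40 mm out beyond the cabinet's front edge (at the plate's middle, within 200 mm of the edge's middle) and within 7 degrees of parallel to that edge (x of plate_front in the frame of ledge_edge between -0.04 and -0.02 m and y of plate_front in the frame of ledge_edge between -0.2 and 0.2 m and angle between the x axis of plate and the x axis of cabinet, either way round below 0.12 rad and angle between plate's own z axis and vertical below 0.06 rad and z of plate in the frame of ledge_edge between -0.004 and 0.004 m and linear speed of plate below 0.01 m/s); the robot touches nothing.
It fails at once if the plate is lifted more than 12 mm off the ledge (z of plate in the frame of ledge_edge above 0.012 m).
It fails at once if the plate is tipped more than 11 degrees or falls off (angle between plate's own z axis and vertical above 0.2 rad or z of plate in the frame of ledge_edge below -0.03 m).
It fails at once if the spray bottle, tub, scoop or peg basket is moved more than 20 mm or tipped over (distance of any of spray_bottle, tub, scoop, peg_basket from where it was at the start of the episode above 0.02 m or angle between any of spray_bottle, tub, scoop, peg_basket's own z axis and vertical above 0.3 rad).
It also fails if it takes over 48 s, if anything falls off the work surface, if the arm or the gripper's body presses on something with over 40 N, if the wrist force passes 120 N, or if a joint passes its speed limit or range.

## Robot

A 6-joint arm with a two-finger parallel gripper is mounted at the origin on the work surface. World frame = base frame: x ahead of the robot, y to its left, z up, the work surface at z = 0. Lengths are in mm, angles in rad, forces in N, time in s.
With the tool pointing down it reaches from about 350 to 850 mm from the base axis. Payload 8.1 kg.
Tool frame: the origin (TCP) lies at the very end of the fingers, on their centre line; the grasp point (between the pads) lies 19 mm behind it; z points along the fingers, x is the direction in which the jaws open and shut, and the axes are right-handed (so a half turn about z gives the same grasp; the last joint's range is limited). The gripper opens to 93 mm and grips with 3 to 60 N. Pads are 15 mm wide; open, the fingers measure 128 mm over their backs; the gripper's body (75 mm by 188 mm) begins 65 mm behind the grasp point.
Start: joints at [1.257, 0.13, 1.488, -0, 1.523, -0.085], TCP at [136.063, 584.373, 218.635] pointing down, gripper open.
Joint ranges: [-2.96, 2.96], [-0.89, 2.26], [0.02, 2.5], [-1.34, 4.48], [0, 2.73], [-2.66, 2.66]. Speed limits (rad/s): [2.39, 2.39, 2.79, 3.14, 3.14, 3.14].

## Interface

Orientations are given as a rotation vector (axis times angle).
In Python, from cell import arm, capture, camera_info gives the robot as it stands. The module is installed in compiled form; this text tells all that it offers.
- The arm moves only by the tool move_arm, never from a script. Its argument "steps" is a list of rows, each a list of 3 entries, a list of its own where there are three numbers: the shift along the tool's x, y, z as a fraction of full scale, then the turn, a rotation vector about the tool's x, y, z as a fraction of full scale, then the opening, from 0 (shut) to 1 (fully open). A call has 1 to 5 rows; each row shifts and turns the commanded pose from where the row before left it, along the tool's axes as they then stand; what a row does not reach is not made up. Full scale, the value 1, is 2 cm for a shift and 120 degrees for a turn. A row lasts 1/8 s, in which the tool goes at most 62.5 mm and 10.7 degrees, less where a joint would pass 70% of its speed; a pose out of reach is approached as far as the arm can. A call with a number of a shift or a turn outside -1 to 1 is refused whole. A call with a gripper value outside its range is refused whole. The fingers move at their own pace and stop on an object; "newtons" is the grip in N (left out, the last holds). Time passes only in rows, so rows that do not move let the fingers close. It gives the time, the measured TCP pose, the force and the opening at its end, in the units of the state.
- arm.read_state(): the state, without advancing time (a new reading comes with each control period).
- capture(name): name is "scene" or "side" or "wrist"; returns (picture, depth): 384x512x3 uint8, blue, green, red; 384x512 float32, mm along the optical axis (not along the pixel's ray), 0 where there is no reading.
- camera_info(name): a dict with "vfov" (degrees; the focal length in pixels is half the picture's height over the tangent of half this angle, whatever the lens; pixels are square), "cx", "cy" (the principal point, pixels), "dist" ([k1, k2, p1, p2, k3] as OpenCV has them; the pictures are not rectified), "view" (4x4, takes a point from world to camera coordinates). Camera axes: x right, y down, z forward; pixel columns grow to the right and rows downward; lengths in mm; the calibration is good to about 2 mm. A picture is of the moment at which its call begins: read the wrist's pose just before it. camera_info takes no time and is no camera call; for the wrist camera it gives the pose at the moment of the call.
- arm.job_done(): hands the job in, once; it reports no verdict.
The state is a dict: "t": time; "q": joint angles; "qvel": joint speeds; "tau": joint torques, N m; "ee_pos": TCP position; "tool_rot": TCP orientation; "wrist_force": force on the tool from outside, world axes, zero at the start; "moment": the same for the moment, N m; "grip_width": finger opening in mm.
Only numpy, scipy, OpenCV 4.12 (cv2) and the standard library are available. Lean on these libraries where they do the work, as an engineer would, in place of code of your own. Each camera call takes 0.05 s, during which the arm holds its last target. There are 200 camera calls.

## Working session

There is one attempt and no reset: what is moved stays moved. The work goes in short steps, Python scripts to look and compute and a tool call to move; the robot and the scene stay as the last step left them, time stands still between calls to the robot, and variables do not carry over. Pictures are saved under pics/ and viewed, about 8 in all and at most 12, crops included, and the job is handed in when it is done.

Besides the shell and the picture viewer there is one more tool, called after "Request:" by a JSON object that holds its "name" and its "arguments", one argument or row to a line. move_arm: Moves the arm, as the interface text tells. Shift numbers are shares of 2 cm and turn numbers shares of 120 degrees, none past 1 either way. Its arguments: {"type":"object","properties":{"steps":{"type":"array","items":{"type":"array"}},"newtons":{"type":"number"}},"required":["steps"]}

```bash
mkdir -p pics; cat > h.py <<'E'
import numpy as np, cv2
from cell import arm, capture, camera_info
def K(i):
    f=192/np.tan(np.radians(i["vfov"])/2)
    return np.array([[f,0,i["cx"]],[0,f,i["cy"]],[0,0,1.]])
def to_plane(i,px,z):
    px=np.asarray(px,float).reshape(-1,1,2)
    n=cv2.undistortPoints(px,K(i),np.array(i["dist"],float)).reshape(-1,2)
    V=np.array(i["view"]);R=V[:3,:3];t=V[:3,3]
    c=-R.T@t; d=np.c_[n,np.ones(len(n))]@R
    return c+d*((z-c[2])/d[:,2])[:,None]
E
python3 - <<'E'
from h import *
s=arm.read_state(); print({k:s[k] for k in("t","ee_pos","tool_rot","wrist_force","grip_width")})
ims=[]
for n in("scene","side"):
    i=camera_info(n);p,d=capture(n);np.savez(f"{n}.npz",p=p,d=d);ims.append(p)
    V=np.array(i["view"]);print(n,i["vfov"],-V[:3,:3].T@V[:3,3],V[2,:3])
    cv2.imwrite(f"pics/{n}1.png",p)
E
```

```text
{'t': 0.0, 'ee_pos': array([135.90112092, 583.82115785, 217.59991614]), 'tool_rot': array([ 2.45978028e+00,  1.95261794e+00, -2.41568445e-03]), 'wrist_force': array([ 0.03106535, -0.51653679,  0.93377321]), 'grip_width': 92.98776029362158}
scene 45.665512996331145 [1454.76618626  492.65356377 1218.58505358] [-0.62349153 -0.31496808 -0.71557908]
side 54.654197651647635 [ 324.58238756 -966.10429774  753.71832036] [ 0.1570654   0.83040223 -0.53456768]
```

View pics/scene1.png

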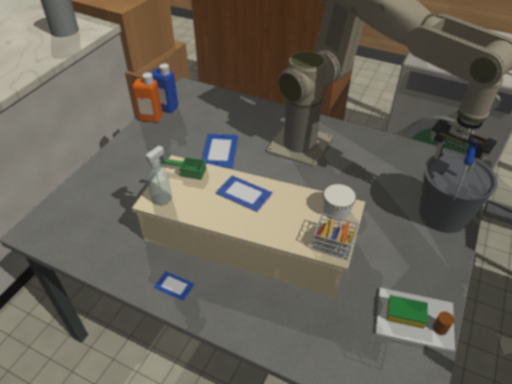

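View pics/side1.png

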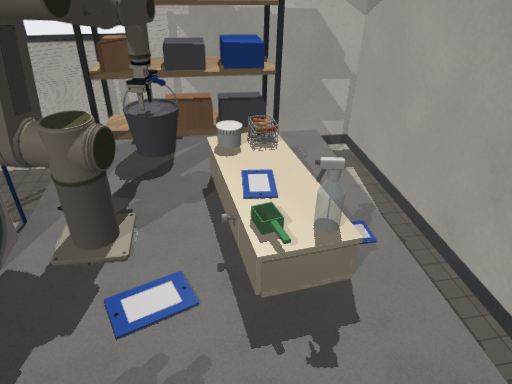

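```bash
cat >> h.py <<'E'
def cloud(i,d):
    v,u=np.mgrid[:384,:512]; px=np.stack([u,v],-1).reshape(-1,1,2).astype(float)
    n=cv2.undistortPoints(px,K(i),np.array(i["dist"],float)).reshape(-1,2)
    V=np.array(i["view"]); z=d.reshape(-1,1)
    return ((np.c_[n,np.ones(len(n))]*z-V[:3,3])@V[:3,:3]).reshape(384,512,3)
def plate(i,p,z,near=None):
    h=cv2.cvtColor(p,cv2.COLOR_BGR2HSV); m=cv2.inRange(h,(108,130,60),(130,255,255))
    out=[]
    for c in cv2.findContours(m,cv2.RETR_EXTERNAL,cv2.CHAIN_APPROX_NONE)[0]:
        if cv2.contourArea(c)<250: continue
        w=to_plane(i,c.reshape(-1,2),z)[:,:2].astype(np.float32)
        out.append((c.reshape(-1,2).mean(0).round(),cv2.minAreaRect(w)))
    return out
E
python3 - <<'E'
from h import *
for n in("scene","side"):
    i=camera_info(n);f=np.load(n+".npz");p,d=f["p"],f["d"]
    for o in plate(i,p,165): print(n,o)
    P=cloud(i,d);ok=(d>0)&(P[...,0]>300)&(P[...,0]<1000)&(abs(P[...,1])<600)
    top=ok&(abs(P[...,2]-161)<7); w=P[top][:,:2].astype(np.float32)
    l,lab,st,_=cv2.connectedComponentsWithStats(top.astype(np.uint8))
    k=1+st[1:,4].argmax(); w=P[lab==k][:,:2].astype(np.float32)
    r=cv2.minAreaRect(w);print(n,"top",len(w),r,cv2.boxPoints(r).round().tolist(),np.median(P[lab==k][:,2]))
    hi=ok&(P[...,2]>175)&(P[...,2]<400)
    l,lab,st,_=cv2.connectedComponentsWithStats(hi.astype(np.uint8))
    for k in range(1,l):
        if st[k,4]>60: q=P[lab==k];print(" obj",q.min(0).round(),q.max(0).round(),len(q))
E
```

```text
scene (array([174., 286.]), ((917.6456909179688, -12.250896453857422), (57.27837371826172, 93.33013916015625), 0.28573548793792725))
scene (array([244., 193.]), ((510.7686767578125, -3.7259597778320312), (150.5236358642578, 91.02481079101562), 84.5419921875))
scene (array([220., 149.]), ((350.9090576171875, -182.9376220703125), (177.6148223876953, 110.26528930664062), 21.23465347290039))
scene (array([167.,  89.]), ((86.28071594238281, -585.3572387695312), (349.79608154296875, 84.36386108398438), 43.541748046875))
scene top 10724 ((549.5278930664062, 33.9725341796875), (287.7556457519531, 699.3847045898438), 6.34643030166626) [[368.0, 366.0], [445.0, -329.0], [731.0, -298.0], [654.0, 397.0]] 161.11142517505414
 obj [ 456. -317.  175.] [ 686. -163.  360.] 1405
 obj [402. 247. 175.] [635. 389. 241.] 1803
side (array([148., 303.]), ((213.5702362060547, -430.7552795410156), (164.22344970703125, 105.39324951171875), 21.443702697753906))
side (array([259., 184.]), ((507.9427795410156, -7.108726501464844), (159.4529266357422, 96.5987777709961), 84.65156555175781))
side (array([241.,  51.]), ((744.3411865234375, 1950.254150390625), (1165.864013671875, 360.49261474609375), 85.64210510253906))
side top 8980 ((547.0672607421875, 34.52099609375), (282.2730712890625, 706.6463012695312), 6.476035118103027) [[367.0, 370.0], [447.0, -332.0], [727.0, -301.0], [647.0, 402.0]] 161.36838894704223
 obj [533. 270. 176.] [630. 391. 236.] 476
 obj [400. 245. 175.] [496. 342. 238.] 573
 obj [ 600. -272.  175.] [ 679. -215.  358.] 1757
 obj [ 456. -325.  175.] [ 530. -162.  203.] 708
```

Request:
{"name": "move_arm", "arguments": {
  "steps": [
    [[0,0,-1],[0,0,0],1],
    [[0,0,-1],[0,0,0],1],
    [[0,0,-1],[0,0,0],1],
    [[0,0,-1],[0,0,0],1]
  ]
}}

```text
t: 0.6
ee_pos: [136.2, 584.7, 301.0]
tool_rot: [-2.46, -1.953, -0.002]
wrist_force: [-0.4, 1.3, -0.1]
grip_width: 93.0
```

Request:
{"name": "move_arm", "arguments": {
  "steps": [
    [[0,0,-1],[0,0,0],1],
    [[0,0,-1],[0,0,0],1],
    [[0,0,-1],[0,0,0],1],
    [[0,0,0],[0,0,-0.0812],1],
    [[0,0,0],[0,0,-0.0812],1]
  ]
}}

```text
t: 1.23
ee_pos: [136.1, 584.5, 359.9]
tool_rot: [-2.088, -2.347, -0.001]
wrist_force: [-0.3, -0.5, -0.3]
grip_width: 93.0
```

Request:
{"name": "move_arm", "arguments": {
  "steps": [
    [[-1,0.63,0],[0,0,0],1],
    [[-1,0.63,0],[0,0,0],1],
    [[-1,0.63,0],[0,0,0],1],
    [[-1,0.63,0],[0,0,0],1],
    [[-1,0.63,0],[0,0,0],1]
  ]
}}

```text
t: 1.85
ee_pos: [210.5, 491.0, 359.2]
tool_rot: [-2.095, -2.341, -0.001]
wrist_force: [-0.1, 0.9, 0.3]
grip_width: 93.1
```

Request:
{"name": "move_arm", "arguments": {
  "steps": [
    [[-1,0.63,0],[0,0,0],1],
    [[-1,0.63,0],[0,0,0],1],
    [[-1,0.63,0],[0,0,0],1],
    [[-1,0.63,0],[0,0,0],1],
    [[-1,0.63,0],[0,0,0],1]
  ]
}}

```text
t: 2.48
ee_pos: [284.1, 398.6, 359.2]
tool_rot: [2.095, 2.341, 0.001]
wrist_force: [-0.3, -0.2, -0.5]
grip_width: 93.0
```

Request:
{"name": "move_arm", "arguments": {
  "steps": [
    [[-1,0.63,0],[0,0,0],1],
    [[-1,0.63,0],[0,0,0],1],
    [[-1,0.63,0],[0,0,0],1],
    [[-1,0.63,0],[0,0,0],1],
    [[-1,0.63,0],[0,0,0],1]
  ]
}}

```text
t: 3.1
ee_pos: [357.7, 306.1, 359.2]
tool_rot: [2.095, 2.341, 0.001]
wrist_force: [-0.5, -0.5, 0.5]
grip_width: 93.0
```

Request:
{"name": "move_arm", "arguments": {
  "steps": [
    [[-1,0.63,0],[0,0,0],1],
    [[-1,0.63,0],[0,0,0],1],
    [[-1,0.63,0],[0,0,0],1],
    [[-1,0.63,0],[0,0,0],1],
    [[-1,0.63,0],[0,0,0],1]
  ]
}}

```text
t: 3.72
ee_pos: [431.4, 213.8, 359.2]
tool_rot: [2.095, 2.341, 0.001]
wrist_force: [-0.2, -0.5, 0.2]
grip_width: 92.5
```

Request:
{"name": "move_arm", "arguments": {
  "steps": [
    [[-1,0.63,0],[0,0,0],1],
    [[-1,0.63,0],[0,0,0],1],
    [[-1,0.63,0],[0,0,0],1],
    [[-1,0.63,0],[0,0,0],1],
    [[-1,0.63,0],[0,0,0],1]
  ]
}}

```text
t: 4.35
ee_pos: [505.0, 121.3, 359.1]
tool_rot: [2.095, 2.341, 0.0]
wrist_force: [-0.5, 0.1, -0.4]
grip_width: 93.0
```

Request:
{"name": "move_arm", "arguments": {
  "steps": [
    [[-1,0.63,0],[0,0,0],1],
    [[-1,0.63,0],[0,0,0],1],
    [[-1,0.63,0],[0,0,0],1],
    [[-1,0.63,0],[0,0,0],1],
    [[-1,0.63,0],[0,0,0],1]
  ]
}}

```text
t: 4.97
ee_pos: [579.3, 28.8, 358.6]
tool_rot: [-2.094, -2.342, 0.0]
wrist_force: [-0.1, 0.3, 0.1]
grip_width: 93.1
```

Request:
{"name": "move_arm", "arguments": {
  "steps": [
    [[-0.64,0.36,0],[0,0,0],1],
    [[-0.64,0.36,0],[0,0,0],1],
    [[0,0,1],[0,0,0],1],
    [[0,0,1],[0,0,0],1],
    [[0,0,1],[0,0,0],1]
  ]
}}

```text
t: 5.6
ee_pos: [595.7, 6.2, 298.0]
tool_rot: [2.094, 2.342, 0.0]
wrist_force: [0.3, -1.1, 0.6]
grip_width: 93.1
```

```bash
python3 - <<'E'
from h import *
s=arm.read_state();i=camera_info("wrist");p,d=capture("wrist");np.savez("wrist.npz",p=p,d=d);cv2.imwrite("pics/w1.png",p)
print(s["ee_pos"],s["tool_rot"])
for o in plate(i,p,165): print(o)
P=cloud(i,d);top=(d>0)&(abs(P[...,2]-161)<8)
l,lab,st,_=cv2.connectedComponentsWithStats(top.astype(np.uint8));k=1+st[1:,4].argmax()
w=P[lab==k];print(w.min(0),w.max(0),np.median(w[:,2]))
E
```

```text
[595.7245246    6.17697645 297.98414254] [2.09401802e+00 2.34173783e+00 2.86473906e-04]
(array([179., 283.]), ((706.7420043945312, -55.29987335205078), (15.716596603393555, 63.53902816772461), 6.554912090301514))
(array([265.,  83.]), ((508.7586669921875, -4.638999938964844), (159.3251953125, 99.35932159423828), 84.40084838867188))
[ 419.03710856 -238.29455482  156.89527652] [709.83768141 272.46149506 168.99676907] 160.2950966190219
```

View pics/w1.png

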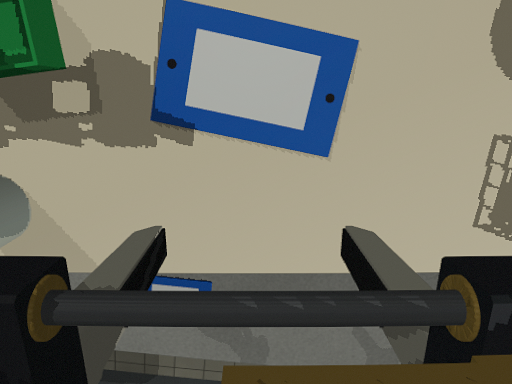

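Request:
{"name": "move_arm", "arguments": {
  "steps": [
    [[0,0,1],[0,0,0],1],
    [[0,0,1],[0,0,0],1],
    [[0,0,1],[0,0,0],1],
    [[0,0,1],[0,0,0],1],
    [[0,0,1],[0,0,0],1]
  ]
}}

```text
t: 6.28
ee_pos: [595.4, 6.3, 197.1]
tool_rot: [-2.094, -2.341, 0.0]
wrist_force: [0.1, -0.5, -0.5]
grip_width: 93.0
```

Request:
{"name": "move_arm", "arguments": {
  "steps": [
    [[0,0,0.75],[0,0,0],1],
    [[0,0,0.75],[0,0,0],1],
    [[0,0,0.15],[0,0,0],1],
    [[0,0,0.1],[0,0,0],1],
    [[0,0,0],[0,0,0],1]
  ]
}}

```text
t: 6.9
ee_pos: [595.9, 6.2, 164.3]
tool_rot: [2.094, 2.341, 0.001]
wrist_force: [0.3, -0.2, 0.6]
grip_width: 92.9
```

Request:
{"name": "move_arm", "arguments": {
  "steps": [
    [[0,0,0.1],[0,0,0],1],
    [[0,-0.3,0],[0,0,0],1],
    [[0,-0.3,0],[0,0,0],1],
    [[0,-0.3,0],[0,0,0],1],
    [[0,-0.3,0],[0,0,0],1]
  ]
}}

```text
t: 7.52
ee_pos: [571.4, 3.6, 161.9]
tool_rot: [2.094, 2.341, 0.001]
wrist_force: [0.5, -0.5, -0.6]
grip_width: 92.8
```

Request:
{"name": "move_arm", "arguments": {
  "steps": [
    [[0,-0.3,0],[0,0,0],1],
    [[0,-0.3,0],[0,0,0],1],
    [[0,-0.3,0],[0,0,0],1],
    [[0,-0.3,0],[0,0,0],1],
    [[0,-0.3,0],[0,0,0],1]
  ]
}}

```text
t: 8.15
ee_pos: [541.6, 0.1, 161.7]
tool_rot: [2.094, 2.341, -0.0]
wrist_force: [1.0, -0.0, -0.3]
grip_width: 93.0
```

```bash
cat > look.py <<'E'
import sys
from h import *
print(arm.read_state()["ee_pos"],arm.read_state()["wrist_force"])
c=np.array([408.9,18.4]);a=np.radians(6.4);R=np.array([[np.cos(a),np.sin(a)],[-np.sin(a),np.cos(a)]])
for n in ("wrist","side"):
    i=camera_info(n);p,d=capture(n);cv2.imwrite(f"pics/{n}_{sys.argv[1]}.png",p)
    for px,r in plate(i,p,165):
        b=cv2.boxPoints(r)
        if 80<np.hypot(*r[1])<210: print(n,px,r,"cab corners",((b-c)@R.T).round(1).tolist())
E
python3 look.py a
```

```text
[5.41565969e+02 1.02599424e-01 1.61684935e+02] [ 0.97050474 -0.01948555 -0.32559779]
wrist [192. 192.] ((506.66534423828125, -21.107269287109375), (54.33440399169922, 149.1630859375), 5.85981559753418) cab corners [[66.3, 24.7], [64.9, -124.5], [119.2, -125.0], [120.6, 24.2]]
side [149. 304.] ((213.5702362060547, -430.7552795410156), (164.22344970703125, 105.39324951171875), 21.443702697753906) cab corners [[-337.2, -395.0], [-309.8, -496.8], [-151.2, -454.2], [-178.6, -352.4]]
side [251. 187.] ((482.1201171875, -20.59278106689453), (98.2062759399414, 159.846435546875), 6.442399024963379) cab corners [[19.3, 33.0], [19.4, -126.9], [117.6, -126.8], [117.5, 33.0]]
```

View pics/wrist_a.png

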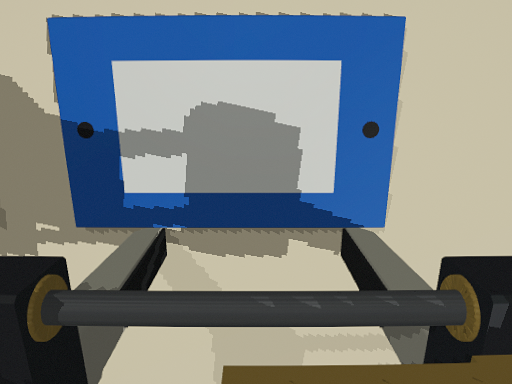

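Request:
{"name": "move_arm", "arguments": {
  "steps": [
    [[0,-0.3,0],[0,0,0],1],
    [[0,-0.3,0],[0,0,0],1],
    [[0,-0.3,0],[0,0,0],1],
    [[0,-0.3,0],[0,0,0],1]
  ]
}}

```text
t: 8.75
ee_pos: [517.6, -2.5, 161.6]
tool_rot: [-2.094, -2.342, 0.0]
wrist_force: [0.5, -0.5, 0.1]
grip_width: 92.7
```

Request:
{"name": "move_arm", "arguments": {
  "steps": [
    [[0,-0.3,0],[0,0,0],1],
    [[0,-0.3,0],[0,0,0],1],
    [[0,-0.3,0],[0,0,0],1],
    [[0,0,0],[0,0,0],1]
  ]
}}

```text
t: 9.25
ee_pos: [499.7, -4.5, 161.6]
tool_rot: [-2.094, -2.341, 0.0]
wrist_force: [0.1, 0.9, -0.7]
grip_width: 93.0
```

```bash
python3 look.py b; python3 - <<'E'
import cv2
p=cv2.imread("pics/side_b.png");cv2.imwrite("pics/crop_b.png",cv2.resize(p[130:250,180:340],None,fx=5,fy=5,interpolation=cv2.INTER_CUBIC))
E
```

```text
[499.66038499  -4.48444938 161.62990857] [ 0.13877661  0.91042311 -0.74646172]
wrist [197. 190.] ((462.6557312011719, -20.81487274169922), (55.15740966796875, 159.15501403808594), 6.277271747589111) cab corners [[21.6, 34.7], [21.3, -124.5], [76.5, -124.6], [76.8, 34.6]]
side [148. 304.] ((213.5702362060547, -430.7552795410156), (164.22344970703125, 105.39324951171875), 21.443702697753906) cab corners [[-337.2, -395.0], [-309.8, -496.8], [-151.2, -454.2], [-178.6, -352.4]]
side [238. 189.] ((439.9588317871094, -24.263229370117188), (99.05289459228516, 162.52874755859375), 6.478627681732178) cab corners [[-23.5, 35.3], [-23.3, -127.2], [75.7, -127.1], [75.5, 35.5]]
```

View pics/crop_b.png

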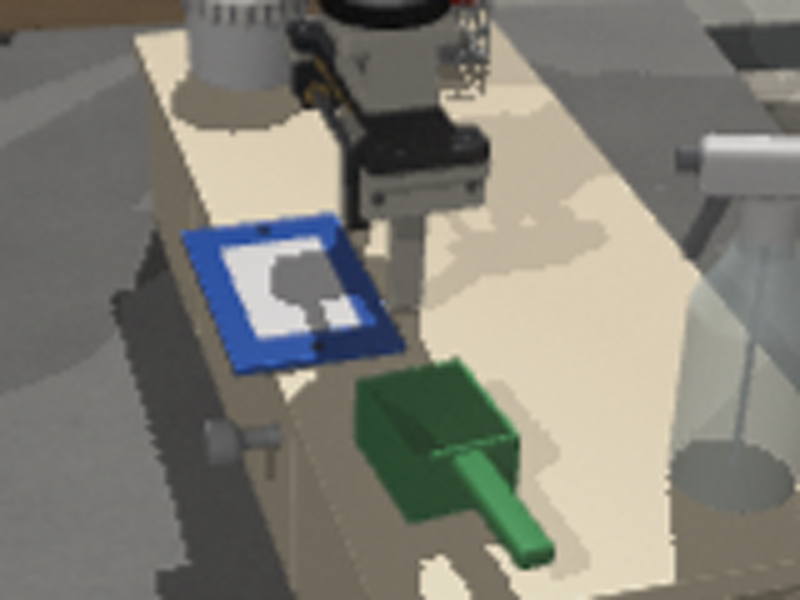

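View pics/wrist_b.png

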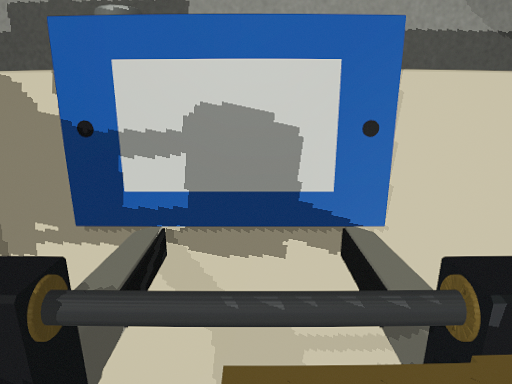

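```bash
python3 - <<'E'
from h import *
i=camera_info("wrist");p=cv2.imread("pics/wrist_b.png");g=p.astype(int).sum(2)
c=np.array([408.9,18.4]);a=np.radians(6.4);R=np.array([[np.cos(a),np.sin(a)],[-np.sin(a),np.cos(a)]])
E=[(u,40+np.diff(g[40:100,u]).argmax()+.5) for u in (10,30,430,460,490)]
F=[(u,2+np.diff(p[2:30,u,0].astype(int)-p[2:30,u,2]).argmax()+.5) for u in (80,150,250,350)]
for L,z in((E,160),(F,165)): print(L,((to_plane(i,L,z)[:,:2]-c)@R.T).round(1).tolist())
E
```

```text
[(10, np.float64(70.5)), (30, np.float64(69.5)), (430, np.float64(69.5)), (460, np.float64(69.5)), (490, np.float64(70.5))] [[0.4, -148.5], [0.1, -138.6], [0.8, 51.1], [0.7, 65.6], [0.9, 80.5]]
[(80, np.float64(15.5)), (150, np.float64(13.5)), (250, np.float64(13.5)), (350, np.float64(14.5))] [[-21.9, -109.2], [-22.2, -77.9], [-21.9, -33.9], [-21.6, 10.1]]
```

Request:
{"name": "move_arm", "arguments": {
  "steps": [
    [[0,-0.17,0],[0,0,0],1],
    [[0,-0.17,0],[0,0,0],1],
    [[0,0,0],[0,0,0],1],
    [[0,0.5,0],[0,0,0],1],
    [[0,0.5,0],[0,0,0],1]
  ]
}}

```text
t: 9.98
ee_pos: [514.1, -2.9, 161.7]
tool_rot: [2.094, 2.341, 0.0]
wrist_force: [-0.3, 0.8, 0.1]
grip_width: 93.4
```

Request:
{"name": "move_arm", "arguments": {
  "steps": [
    [[0,0,-0.5],[0,0,0],1],
    [[0,0,-1],[0,0,0],1],
    [[0,0,-1],[0,0,0],1],
    [[0,0,-1],[0,0,0],1],
    [[0,0,-1],[0,0,0],1]
  ]
}}

```text
t: 10.6
ee_pos: [513.3, -3.0, 253.3]
tool_rot: [2.094, 2.341, 0.001]
wrist_force: [-0.3, 0.3, 0.8]
grip_width: 93.0
```

Request:
{"name": "move_arm", "arguments": {
  "steps": [
    [[0,0,-1],[0,0,0],1],
    [[0,0,-1],[0,0,0],1],
    [[0,0,-1],[0,0,0],1],
    [[0,0,-1],[0,0,0],1],
    [[0,0,0],[0,0,0],1]
  ]
}}

```text
t: 11.22
ee_pos: [514.1, -3.0, 333.9]
tool_rot: [2.093, 2.34, 0.003]
wrist_force: [-0.5, -0.7, -0.6]
grip_width: 93.1
```

```bash
python3 look.py c
```

```text
[514.14203287  -3.04564887 333.92598744] [-0.54738348 -0.74160046 -0.6198985 ]
wrist [242.  88.] ((434.7102966308594, -23.62811279296875), (98.90269470214844, 159.72012329101562), 6.22947359085083) cab corners [[-28.2, 35.4], [-28.7, -124.4], [70.2, -124.7], [70.7, 35.1]]
side [148. 304.] ((213.5702362060547, -430.7552795410156), (164.22344970703125, 105.39324951171875), 21.443702697753906) cab corners [[-337.2, -395.0], [-309.8, -496.8], [-151.2, -454.2], [-178.6, -352.4]]
side [235. 189.] ((433.9156799316406, -24.549514770507812), (99.00896453857422, 163.3144073486328), 6.496856689453125) cab corners [[-29.6, 36.1], [-29.3, -127.2], [69.7, -127.0], [69.4, 36.3]]
```

View pics/wrist_c.png

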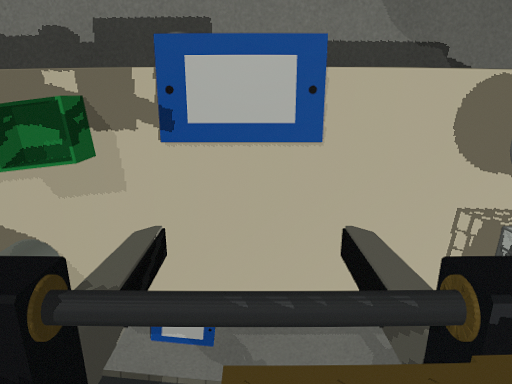

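Both views agree: the plate is square and its front (row 34) overhangs the cabinet edge (row 68) by about 29 mm. The hand is clear, so I'm handing it in.

```bash
python3 -c "
from cell import arm
print(arm.job_done())"
```

```text
the job is handed in; nothing more can be done
None
```

The plate now overhangs the cabinet's front edge by about 29 mm, and I handed the job in at about 11.4 s on the robot's clock; it reports no verdict. I pushed the plate from behind with both open fingertips just above the ledge, which also squared it to the edge. Then I backed off and raised the hand about 170 mm above the ledge.

- **Overhang:** the last checks gave about 28.5 mm from the wrist camera and 29.5 mm from the side camera. The edge position behind these figures is good to about 1 mm.
- **Squareness and position:** the plate is within about 0.2° of parallel to the edge. Its front is about 45 mm to the right of the edge's middle.
- **Forces and other objects:** wrist force readings stayed near zero throughout. I kept the planned path clear of the bottle, tub, scoop and basket, but I didn't re-measure their positions at the end.

No check failed or disagreed by more than about 1 mm.

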